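Roll a masked roller into the pedal-lid keep box

TASK

Set the blue-masked roller from its cradle softly on the chute of the keep box, so that it rolls against the shut lid. Then press the yellow-edged pedal slowly and firmly home on its end stop and hold it there a second (firm, not hard: the stop holds a count switch), so that the lid rises and the roller rolls in. Ease the pedal back up so that the lid shuts without slamming, about two seconds each way, and leave the tape rolls and the jar where they stand.

Things in the scene. Friction and masses are not known exactly. Their poses are not given: they have to be found in the camera images.
- bin: Keep box unit, fixed, base 310 x 265 mm. Origin on the table under it; x points from the chute into the box, y to the pedal side. Clear-walled box: x 0 to 142, y -101 to -19 mm, 114 mm high. Blue linkage housing: x 50 to 145, y -16 to 70 mm, 105 mm high. Chute and box floor are one ramp that falls 8 degrees along +x: surface height = 55 mm - 0.14 x.
- chute: Open chute before the box, fixed; its frame equals bin's. Rubber ramp x -145 to 0 mm, centre line y = -60 mm, 74 mm between blue side walls that stand 14 mm above the ramp; it ends at the lid's front flap (x = -6 mm). A knock of over 25 N from the roller damages it.
- chute_set (a point): Point on the ramp surface, on its centre line, at x = -72 mm of the unit, to set the roller down: with its axis along the unit's y the roller's centre is then 25 mm above this point, with about 40 mm free before the lid for a finger. Let go, it rolls down against the lid.
- lid (a joint): Angle (rad) of the clear hood lid with orange edges, hinged at the back of the box: 0 shut, fully up at 0.5 to 0.95 (the stop's setting differs). Top 121 mm high when shut. Linked: lid angle = 2.5 x pedal angle. Spring and weight slam it if the pedal is let go. It tolerates at most 1.5 rad/s either way, which is 75 mm/s at the pedal pad.
- pedal: Pedal lever beside the chute; origin on its hinge (level axis along the unit's y), 130 mm from the pad, which lies to -x; at rest it slopes up to the pad by 0.17 rad. Pressing takes 4 to 8 N until, 26 to 48 mm down, it meets a sprung rubber end stop whose setting differs and shows in no pose: there the force climbs by about 4 N per mm.
- pedal_pad (a point): Centre of the top of the pedal pad, black rubber 56 x 56 mm with yellow edge, about 113 mm above the table at rest; moves with the pedal. The end stop's count switch trips when the fingers press the pad with over 12 N for 0.5 s at the stop, the roller being in the box; more than 22 N breaks it.
- cradle: Grey tray, fixed, 85 x 80 mm, with two white V-blocks at y = -24 and +24 mm (8 mm thick, 27 mm high) which hold the roller with its axis along the cradle's y. The 40 mm between the blocks is free for fingers. Origin under its centre.
- roller_center (a point): Centre of the masked roller: cylinder of 50 mm diameter, 60 mm long, about 0.16 kg, blue band with green edges and aluminium ends; its axis is its own y. In the cradle its centre is 36 mm above the table.
- tape_blue: Bystander: loose blue tape roll, 96 mm diameter, 48 mm high; origin under its centre.
- tape_green: Bystander: loose green tape roll, 84 mm diameter, 60 mm high; origin under its centre.
- jar: Bystander: loose white jar, 56 mm diameter, 75 mm high; origin under its centre.

How it is judged:
By the outcome, as a careful person would: the job done as asked, in the order asked, and still so for the second after the job is handed in, with the robot touching nothing.
It also fails if it takes over 72 s, if anything falls off the work surface, if the arm or the gripper's body presses on something with over 40 N, if the wrist force passes 120 N, or if a joint passes its speed limit or range.

ROBOT

A 6-joint arm with a two-finger parallel gripper is mounted at the origin on the work surface. World frame = base frame: x ahead of the robot, y to its left, z up, the work surface at z = 0. Lengths are in m, angles in rad, forces in N, time in s.
With the tool pointing down it reaches from about 0.425 to 0.95 m from the base axis. Payload 3.5 kg.
Tool frame: the origin (TCP) lies midway between the tips of the shut fingers; the grasp point (between the pads) lies ctrl.grasp_offset behind it (ctrl.grasp_offset is the distance from the TCP to the grasp point, in m); x points along the fingers, y is the direction in which the jaws open and shut, and the axes are right-handed (so a half turn about x gives the same grasp; the last joint's range is limited). The gripper opens to 85 mm and grips with 20 to 120 N. Pads are 22 mm wide; open, the fingers measure 114 mm over their backs; the gripper's body (76 mm by 85 mm) begins 54 mm behind the grasp point. The pads swing forward as they close: fully open they stand 13 mm farther back than shut.
Start: joints at [1.158, 0.286, 1.577, -0, 1.279, -0.15], TCP at [0.175, 0.652, 0.231] pointing down, gripper open.
Joint ranges: [-2.77, 2.77], [-0.9, 2.22], [0.21, 2.48], [-1.53, 4.67], [0.24, 2.81], [-2.84, 2.84]. Speed limits (rad/s): [2.79, 2.79, 3.14, 3.14, 3.14, 3.14].

INTERFACE

Orientations are given as a unit quaternion [x, y, z, w].
In Python, from plant import readout, read_camera, sign_off, ctrl gives the robot as it stands.
- The arm moves only by the tool drive_tool, never from a script. Its argument "steps" is a list of rows, each a list of 5 numbers: the shift along the tool's x, y, z in cm, then the turn about the tool's x in degrees, then the opening, from 0 (shut) to 1 (fully open). A call has 1 to 10 rows; each row shifts and turns the commanded pose from where the row before left it, along the tool's axes as they then stand; what a row does not reach is not made up. A row lasts 1/10 s, in which the tool goes at most 50 mm and 8.59 degrees, less where a joint would pass 70% of its speed; a pose out of reach is approached as far as the arm can. A call is refused whole if a number of a shift passes 5 or a number of a turn 8.59, either way. A call with a gripper value outside its range is refused whole. The fingers move at their own pace and stop on an object; "force" is the grip in N (left out, the last holds). Time passes only in rows, so rows that do not move let the fingers close. It gives the time, the measured TCP pose, the force and the opening at its end, in the units of the state.
- readout.get_state(): the state, without advancing time (a new reading comes with each control period).
- read_camera(name): name is "scene" or "top"; returns a dict with "frame" (420x560x3 uint8, red, green, blue), "vertical_fov" (degrees; the focal length in pixels is half the picture's height over the tangent of half this angle, whatever the lens; pixels are square), "cx", "cy" (the principal point, pixels), "eye" and "orientation" of the camera in the world. Camera axes: x right, y up, looking along -z (the intrinsics and any distortion apply to the point x, -y, -z); pixel columns grow to the right and rows downward; lengths in m; the calibration is good to about 2 mm. A picture is of the moment at which its call begins. There is no depth.
- sign_off(): hands the job in, once; it reports no verdict.
The state is a dict: "time": time; "qpos": joint angles; "dq": joint speeds; "joint_efforts": joint torques, N m; "eef_pos": TCP position; "tcp_rot": TCP orientation; "contact_force": force on the tool from outside, world axes, zero at the start; "wrist_torque": the same for the moment, N m; "opening": opening from 0.0 (shut) to 1.0 (fully open).
Only numpy, scipy, OpenCV 4.12 (cv2) and the standard library are available. Lean on these libraries where they do the work, as an engineer would, in place of code of your own. Each camera call takes 0.05 s, during which the arm holds its last target. There are 200 camera calls.

## Working session

There is one attempt and no reset: what is moved stays moved. The work goes in short steps, Python scripts to look and compute and a tool call to move; the robot and the scene stay as the last step left them, time stands still between calls to the robot, and variables do not carry over. Pictures are saved under pics/ and viewed, about 8 in all and at most 12, crops included, and the job is handed in when it is done.

Besides the shell and the picture viewer there is one more tool, called after "Call:" as name(argument=value, ...) on one line, values as JSON. drive_tool: Moves the arm, as the interface text tells. Its arguments: {"type":"object","properties":{"steps":{"type":"array","items":{"type":"array","items":{"type":"number"}}},"force":{"type":"number"}},"required":["steps"]}

```bash
ls; mkdir -p pics; python3 - <<'E'
from plant import readout, read_camera, ctrl
import cv2
print(readout.get_state()); print(ctrl.grasp_offset, [a for a in dir(ctrl) if a[0]!='_'])
for n in("scene","top"):
    c=read_camera(n); cv2.imwrite(f"pics/{n}0.png",c["frame"][:,:,::-1]); print({k:v for k,v in c.items() if k!="frame"})
E
```

```text
pics
{'time': 0.0, 'qpos': array([ 1.15798385e+00,  2.87191531e-01,  1.57819981e+00, -1.67771906e-05,
        1.27860680e+00, -1.49999670e-01]), 'dq': array([ 0.00055798,  0.00244633, -0.00068004,  0.00101234, -0.00138724,
       -0.00020361]), 'joint_efforts': array([-1.76930776e-04, -4.05972362e+01, -2.92630255e+01, -1.38582109e-04,
        5.61652952e-03, -1.23712206e-05]), 'eef_pos': array([0.17506708, 0.65120922, 0.22991759]), 'tcp_rot': array([ 0.09183081,  0.70124097, -0.093468  ,  0.70077952]), 'contact_force': array([ 0.54410676, -0.12397338, -1.02202199]), 'wrist_torque': array([ 0.00128586,  0.0276353 , -0.02303995]), 'opening': 1.0016415985390932}
0.0187 ['Unreachable', 'grasp_offset']
{'vertical_fov': 48.5247652427623, 'cx': 285.8993127763146, 'cy': 211.4583382560785, 'eye': array([1.48738228, 0.10012532, 1.26004173]), 'orientation': array([0.21284785, 0.23999884, 0.71543847, 0.62068039])}
{'vertical_fov': 42.058334131254654, 'cx': 273.1517428390891, 'cy': 211.2371985377295, 'eye': array([ 0.28956596, -0.00328632,  1.64694208]), 'orientation': array([-0.06836156,  0.07306277,  0.72489146, -0.68155771])}
```

View pics/scene0.png

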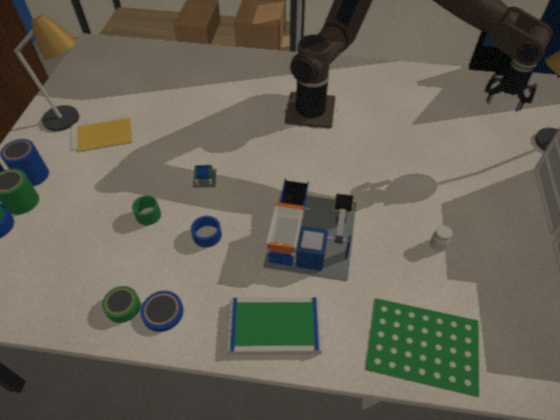

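View pics/top0.png

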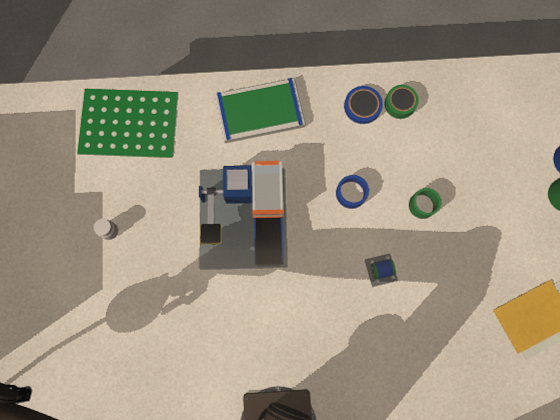

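The top view shows the unit at about (195–290, 155–272), with its chute end at the bottom (255–284, 218–265), and the cradle at (381, 269). The scene view shows the cradle at (204, 175) and the unit at about (310, 230). I'll magnify both for measuring.

```bash
python3 - <<'E'
import cv2,numpy as np
def crop(im,x,y,w,h,s):
    c=cv2.resize(im[y:y+h,x:x+w],None,fx=s,fy=s,interpolation=cv2.INTER_CUBIC)
    c=cv2.convertScaleAbs(c,alpha=1.5,beta=15)
    for i in range(0,w,10):
        cv2.line(c,(i*s,0),(i*s,5 if i%50 else 12),(0,0,255),1); 
        if i%20==0: cv2.putText(c,str(x+i),(i*s,18),0,.33,(0,0,255),1)
    for j in range(0,h,10):
        cv2.line(c,(0,j*s),(5,j*s),(0,0,255),1)
        if j%20==0: cv2.putText(c,str(y+j),(6,j*s+4),0,.33,(0,0,255),1)
    return c
for n,u,k in(("top",(195,155,96,118),(360,248,62,50)),("scene",(262,172,98,108),(188,155,62,42))):
    im=cv2.imread(f"pics/{n}0.png"); a=crop(im,*u,5); b=crop(im,*k,5)
    o=np.zeros((600,800,3),np.uint8); o[:a.shape[0],:a.shape[1]]=a; o[:b.shape[0],490:490+b.shape[1]]=b
    cv2.imwrite(f"pics/{n}0z.png",o)
E
```

```text
(no output)
```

View pics/top0z.png

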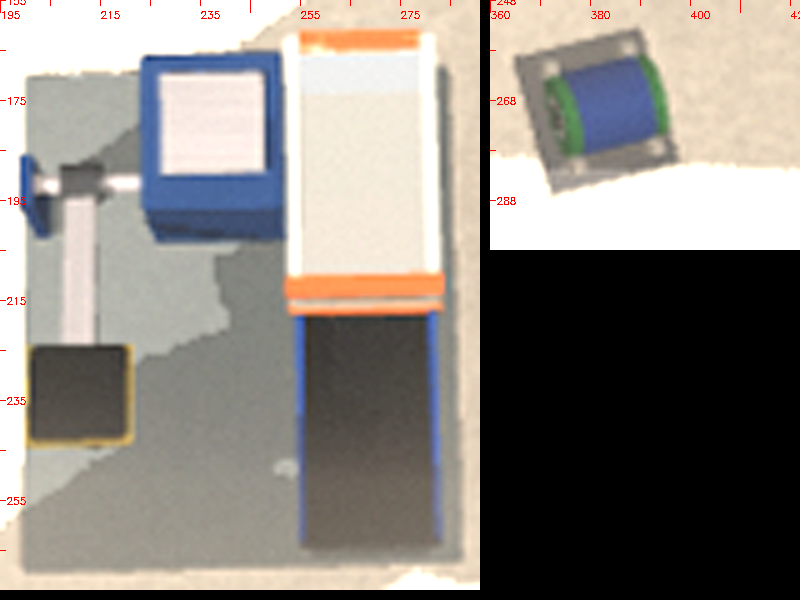

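View pics/scene0z.png

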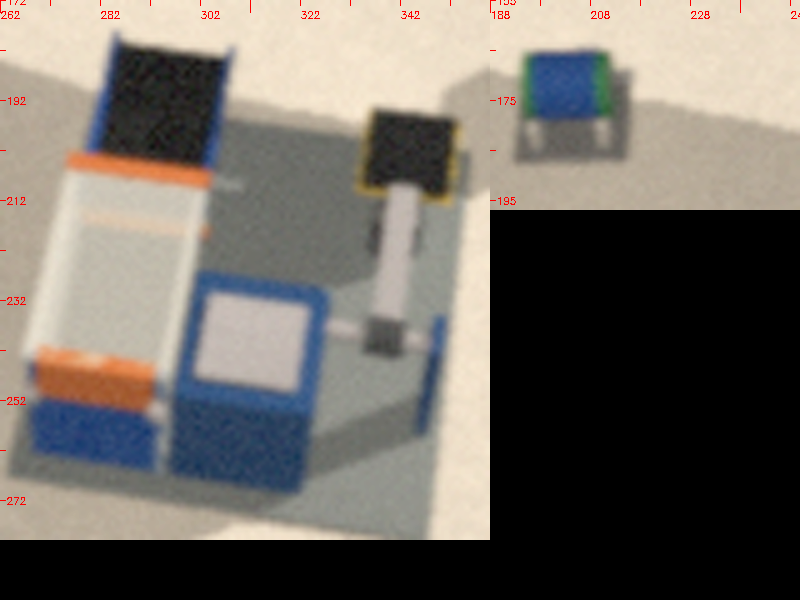

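```bash
cat > h.py <<'E'
import numpy as np
from scipy.spatial.transform import Rotation as R
from scipy.optimize import least_squares
CAM={"scene":(48.5247652427623,285.8993127763146,211.4583382560785,[1.48738228,.10012532,1.26004173],[.21284785,.23999884,.71543847,.62068039]),
"top":(42.058334131254654,273.1517428390891,211.2371985377295,[.28956596,-.00328632,1.64694208],[-.06836156,.07306277,.72489146,-.68155771])}
def proj(n,P):
    v,cx,cy,e,q=CAM[n]; f=210/np.tan(np.radians(v/2))
    p=R.from_quat(q).inv().apply(np.atleast_2d(P)-e); return np.c_[cx+f*p[:,0]/-p[:,2],cy-f*p[:,1]/-p[:,2]]
def place(q,P):
    P=np.atleast_2d(P).astype(float); c,s=np.cos(q[2]),np.sin(q[2])
    return np.c_[q[0]+c*P[:,0]-s*P[:,1],q[1]+s*P[:,0]+c*P[:,1],P[:,2]]
E
python3 - <<'E'
from h import *
H=np.array([[145,70,105],[145,-16,105],[50,-16,105],[50,70,105]])/1e3
C=np.array([[-145,-23,75],[-145,-97,75]])/1e3
obs={"top":(np.r_[H,C],[[223.6,166.6],[251,165.8],[252,196],[224.4,197],[255.6,264.4],[282.2,264]]),
"scene":(np.r_[H,C],[[326.6,251.6],[298.4,250],[302.4,226],[328,230],[307.6,183.6],[286.4,181]])}
for use in (["top"],["scene"],["top","scene"]):
    r=least_squares(lambda q:np.concatenate([(proj(n,place(q,obs[n][0]))-obs[n][1]).ravel() for n in use]),[.6,0.1,0],loss='soft_l1')
    print(use,r.x.round(4)); print(r.fun.reshape(-1,2).round(1).tolist())
def tri(o,p0):
    r=least_squares(lambda p:np.concatenate([(proj(n,p)-o[n]).ravel() for n in o]),p0);return r.x.round(4),r.fun.round(2)
print("pad",tri({"top":[211,233.6],"scene":[344,203.2]},[.5,.2,.1]))
print("roller",tri({"top":[383.4,269.4],"scene":[203.4,171.8]},[.5,-.2,.03]))
def ray(n,uv,z): 
    r=least_squares(lambda p:(proj(n,[p[0],p[1],z])-uv).ravel(),[.5,0]);return r.x.round(4)
print("roller top@36",ray("top",[383.4,269.4],.036),"scene@36",ray("scene",[203.4,171.8],.036))
t=[ray("top",[360+(a-490)/5,248+b/5],.004) for a,b in((515,58),(640,28),(680,160),(553,193))];print(t,np.mean(t,0))
e=[ray("top",[360+(a-490)/5,248+b/5],.036) for a,b in((558,120),(655,95))];print(e)
print(R.from_quat([.09183081,.70124097,-.093468,.70077952]).as_matrix().round(3))
E
```

```text
['top'] [ 0.5999  0.0517 -0.0393]
[[-0.9, -1.0], [1.0, -0.8], [0.5, 0.5], [-1.6, 0.2], [0.7, 0.4], [-0.2, 0.3]]
['scene'] [ 0.606   0.0582 -0.0209]
[[0.2, 3.4], [-0.8, 0.9], [-0.3, -1.0], [2.1, -1.2], [0.2, -0.2], [-0.4, -0.3]]
['top', 'scene'] [ 0.6012  0.0544 -0.0306]
[[-2.3, -1.2], [-0.4, -1.2], [-0.6, 0.1], [-2.7, 0.0], [0.2, -0.0], [-0.7, -0.4], [-1.5, 2.0], [-2.3, -0.7], [-1.5, -2.5], [0.8, -2.5], [-0.4, -1.3], [-0.8, -1.6]]
pad (array([0.5487, 0.1603, 0.1005]), array([-0.69,  0.07, -0.77, -0.01]))
roller (array([ 0.4219, -0.3378,  0.0313]), array([-0.28,  0.07, -0.34, -0.04]))
roller top@36 [ 0.4217 -0.3376] scene@36 [ 0.4261 -0.3349]
[array([ 0.4571, -0.2919]), array([ 0.4706, -0.369 ]), array([ 0.3901, -0.3847]), array([ 0.3753, -0.3069])] [ 0.423275 -0.338125]
[array([ 0.4159, -0.3081]), array([ 0.427 , -0.3666])]
[[-0.001  0.26   0.966]
 [-0.002  0.966 -0.26 ]
 [-1.    -0.002 -0.   ]]
```

```bash
python3 - <<'E'
from h import *
T=lambda a,b:[195+a/5,155+b/5]
S=lambda a,b:[262+a/5,172+b/5]
# q = x,y,yaw, bx,by (base centre in bin frame)
def pts(q):
    B=[[q[3]+sx*.155,q[4]+sy*.1325,.006] for sx,sy in((-1,1),(-1,-1),(1,1),(1,-1))]
    C=[[-.145,-.023,.075],[-.145,-.097,.075]]
    F=[[-.006,-.060,.056]]
    return place(q,B),place(q,C),place(q,F)
def res(q,use):
    B,C,F=pts(q);o=[]
    if "top" in use:
        o+=[proj("top",B[:3])-[T(22,570),T(462,565),T(28,75)], proj("top",C)-[T(303,547),T(436,545)], (proj("top",F)-[T(366,313)])]
    if "scene" in use:
        o+=[proj("scene",B[[0,2,3]])-[S(468,150),S(430,540),S(8,475)], proj("scene",C)-[S(228,58),S(122,45)]]
    return np.concatenate(o).ravel()
for use in(["top"],["scene"],["top","scene"]):
    r=least_squares(res,[.6,.05,0,0,0],args=(use,),loss='soft_l1');print(use,r.x.round(4));print(r.fun.reshape(-1,2).round(1).tolist())
    for n,p in (("chute_set",[-.072,-.06,.065]),):print(n,place(r.x,p).round(4))
def ray(n,uv,z): 
    return least_squares(lambda p:(proj(n,[p[0],p[1],z])-uv).ravel(),[.5,0]).x.round(4)
print("pad",ray("top",[211,233.6],.113),ray("scene",[344,203.2],.113))
E
```

```text
['top'] [ 0.6018  0.0513 -0.0472  0.0045  0.0168]
[[-0.1, 0.3], [0.2, 0.0], [-0.1, -0.4], [0.4, -0.1], [-0.5, -0.1], [0.1, 0.3]]
chute_set [[ 0.527  -0.0052  0.065 ]]
['scene'] [ 0.6072  0.0578 -0.0268  0.0031  0.0138]
[[0.3, -0.3], [0.3, -0.0], [-0.6, 0.2], [0.3, 0.1], [-0.3, -0.1]]
chute_set [[ 5.336e-01 -3.000e-04  6.500e-02]]
['top', 'scene'] [ 0.6022  0.0537 -0.0359  0.0061  0.0168]
[[-0.3, 0.2], [-0.1, -1.0], [-1.4, -0.4], [0.1, -0.3], [-0.8, -0.6], [-0.7, -0.0], [0.3, -0.4], [-0.6, -0.3], [-1.3, -0.7], [-0.4, -1.1], [-0.8, -1.5]]
chute_set [[ 0.528  -0.0037  0.065 ]]
pad [0.5467 0.1571] [0.5585 0.1621]
```

Call:
drive_tool(steps=[[0,0,4,8,1],[0,0,4,8,1],[0,0,4,8,1],[0,0,4,8,1],[0,0,4,8,1],[0,0,4,8,1],[0,0,4,8,1],[0,0,4,8,1],[0,4,3,0.5,1],[0,4,3,0,1]], force=40)

```text
time: 1.1
eef_pos: [0.4872, 0.3988, 0.2307]
tcp_rot: [0.452, 0.544, -0.453, 0.543]
contact_force: [1.0, 0.9, 0.0]
opening: 1.0
```

Call:
drive_tool(steps=[[0,0,4.5,0,1],[0,0,4.5,0,1],[0,0,4.5,0,1],[0,0,4.5,0,1],[0,0,4.5,0,1],[0,0,4.5,0,1],[0,0,4.5,0,1],[0,0,4.5,0,1],[0,0,4.5,0,1],[0,0,4.5,0,1]])

```text
time: 2.1
eef_pos: [0.5684, -0.044, 0.2309]
tcp_rot: [0.452, 0.544, -0.453, 0.543]
contact_force: [0.6, -0.1, -0.6]
opening: 1.001
```

Call:
drive_tool(steps=[[0,-2,4,0,1],[0,-2,4,0,1],[0,-2,4,0,1],[0,-2,4,0,1],[0,-2,4,0,1],[0,-3,3,0,1],[0,-3,3,0,1],[0,-3,0,0,1],[0,0,0,0,1]])

```text
time: 3.0
eef_pos: [0.4262, -0.3335, 0.2304]
tcp_rot: [0.453, 0.543, -0.454, 0.542]
contact_force: [0.3, 0.3, -1.4]
opening: 0.997
```

Call:
drive_tool(steps=[[4,0,0,0,1],[4,0,0,0,1],[4,0,0,0,1],[0,0,0,0,1]])

```text
time: 3.4
eef_pos: [0.426, -0.3282, 0.1047]
tcp_rot: [0.453, 0.548, -0.451, 0.539]
contact_force: [-0.2, 0.6, -0.3]
opening: 1.001
```

```bash
cat >> h.py <<'E'
import cv2
def crop(im,x,y,w,h,s):
    c=cv2.resize(im[y:y+h,x:x+w],None,fx=s,fy=s,interpolation=cv2.INTER_CUBIC)
    c=cv2.convertScaleAbs(c,alpha=1.5,beta=15)
    for i in range(0,w,10):
        cv2.line(c,(i*s,0),(i*s,5),(0,0,255),1)
        if i%20==0: cv2.putText(c,str(x+i),(i*s,18),0,.33,(0,0,255),1)
    for j in range(0,h,10):
        cv2.line(c,(0,j*s),(5,j*s),(0,0,255),1)
        if j%20==0: cv2.putText(c,str(y+j),(6,j*s+4),0,.33,(0,0,255),1)
    return c
def two(name,a,b,s,marks=()):
    from plant import read_camera
    o=[]
    for n,r in(("top",a),("scene",b)):
        im=read_camera(n)["frame"][:,:,::-1].copy(); c=crop(im,*r,s)
        for P in marks:
            u=proj(n,P)[0]; cv2.circle(c,(int((u[0]+.5-r[0])*s),int((u[1]+.5-r[1])*s)),3,(255,0,255),1)
        o.append(c)
    h=max(c.shape[0] for c in o)
    cv2.imwrite(f"pics/{name}.png",np.hstack([cv2.copyMakeBorder(c,0,h-c.shape[0],0,5,0) for c in o]))
E
python3 - <<'E'
from h import *
from plant import readout
s=readout.get_state(); p=s["eef_pos"]; M=R.from_quat(s["tcp_rot"]).as_matrix(); print(p)
t=p-M[:,0]*.013
two("hover",(345,230,80,75),(160,120,80,75),5,[t,t+M[:,1]*.057,t-M[:,1]*.057])
E
```

```text
[ 0.42601206 -0.32816807  0.10474229]
```

View pics/hover.png

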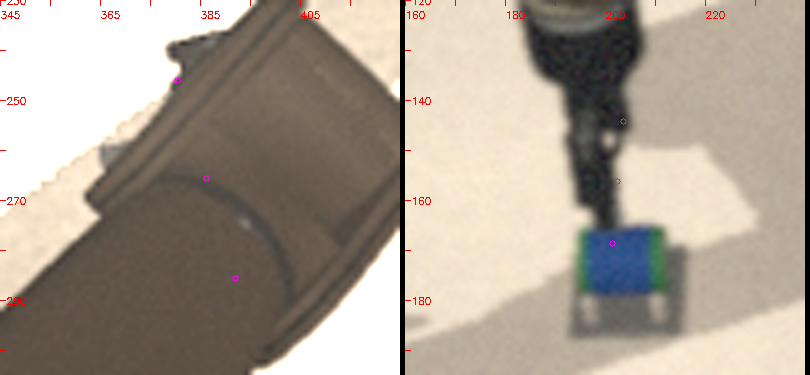

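Call:
drive_tool(steps=[[0,0,0,0,1],[0,0,0,0,1],[0,0,0,0,1]])

```text
time: 3.8
eef_pos: [0.4299, -0.3334, 0.1135]
tcp_rot: [0.452, 0.542, -0.453, 0.545]
contact_force: [-0.4, 0.7, 0.6]
opening: 0.999
```

```bash
python3 - <<'E'
from h import *
from plant import readout
s=readout.get_state(); p=s["eef_pos"]; M=R.from_quat(s["tcp_rot"]).as_matrix(); print(p);print(M.round(3),s["qpos"].round(3))
for f in (.013,.0):
  t=p-M[:,0]*f; print(proj("scene",[t,t+M[:,1]*.05,t-M[:,1]*.05]).round(1))
E
```

```text
[ 0.42992953 -0.33338453  0.1135178 ]
[[ 0.003  0.983  0.181]
 [-0.003  0.181 -0.983]
 [-1.     0.002  0.003]] [-0.846  0.128  1.993  0.     1.017 -1.029]
[[200.  154.6]
 [198.9 165.4]
 [201.  144.1]]
[[200.5 157.3]
 [199.5 168.1]
 [201.5 146.8]]
```

Call:
drive_tool(steps=[[1,-0.6,0.1,0,1],[2,0,0,0,1],[1.5,0,0,0,1],[0.5,0,0,0,1],[0,0,0,0,1],[0,0,0,0,1],[0,0,0,0,1],[0,0,0,0,1]])

```text
time: 4.6
eef_pos: [0.4237, -0.335, 0.0622]
tcp_rot: [0.452, 0.543, -0.452, 0.544]
contact_force: [0.4, 0.3, 0.7]
opening: 1.0
```

```bash
python3 - <<'E'
from h import *
from plant import readout
s=readout.get_state(); p=s["eef_pos"]; M=R.from_quat(s["tcp_rot"]).as_matrix(); print(p)
t=p-M[:,0]*.013
two("hover2",(345,230,60,60),(170,130,66,66),8,[t,t+M[:,1]*.057,t+M[:,1]*.0425+M[:,2]*.011,t+M[:,1]*.0425-M[:,2]*.011])
E
```

```text
[ 0.42366834 -0.33496819  0.06216943]
```

View pics/hover2.png

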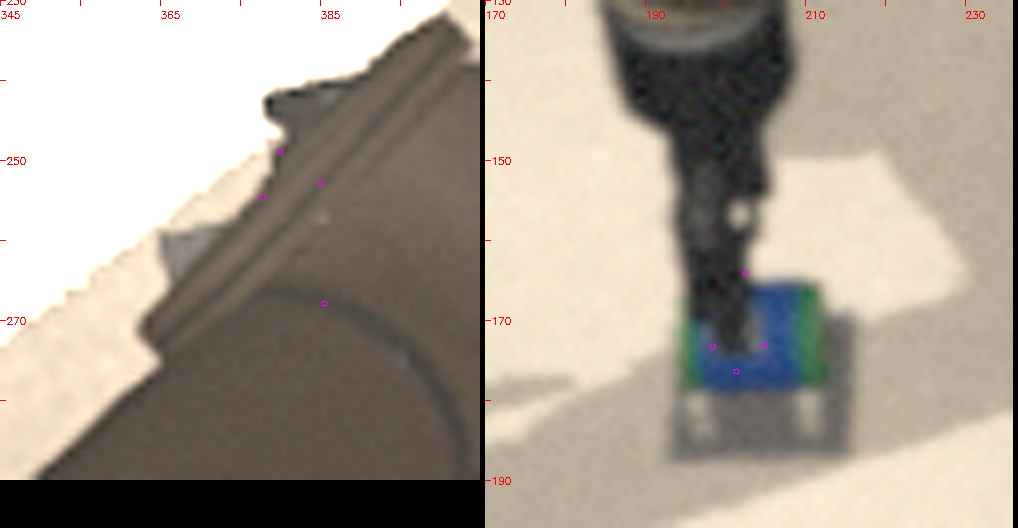

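Call:
drive_tool(steps=[[1,0,0,0,1],[1.5,0,0,0,1],[1.5,0,0,0,1],[0.8,0,0,0,1],[0,0,0,0,1],[0,0,0,0,1],[0,0,0,0,1]])

```text
time: 5.4
eef_pos: [0.4236, -0.3349, 0.0138]
tcp_rot: [0.452, 0.543, -0.452, 0.544]
contact_force: [-0.5, 0.6, -0.3]
opening: 1.001
```

Call:
drive_tool(steps=[[0,0,0,0,0.8],[0,0,0,0,0.7],[0,0,0,0,0.6],[0,0,0,0,0.5],[0,0,0,0,0.4],[0,0,0,0,0.4],[0,0,0,0,0.4],[0,0,0,0,0.4],[0,0,0,0,0.4]], force=40)

```text
time: 6.3
eef_pos: [0.4242, -0.3348, 0.0142]
tcp_rot: [0.453, 0.543, -0.452, 0.544]
contact_force: [4.7, 3.2, 4.6]
opening: 0.573
```

Call:
drive_tool(steps=[[-0.5,0,0,0,0.4],[-1,0,0,0,0.4],[-2,0,0,0,0.4],[-3,0,0,0,0.4],[-4,0,0,0,0.4],[-4,0,0,0,0.4],[-3,0,0,0,0.4],[0,0,0,0,0.4],[0,0,0,0,0.4],[0,0,0,0,0.4]])

```text
time: 7.3
eef_pos: [0.4219, -0.3334, 0.1858]
tcp_rot: [0.453, 0.545, -0.452, 0.542]
contact_force: [-0.4, -0.1, -2.3]
opening: 0.566
```

Call:
drive_tool(steps=[[0,0,-1,6.25,0.4],[0,0,-2,6.25,0.4],[0,1.2,-3.5,0,0.4],[0,1.5,-4.5,0,0.4],[0,1.5,-4.5,0,0.4],[0,1.5,-4.5,0,0.4],[0,1.5,-4.5,0,0.4],[0,1.5,-4.5,0,0.4],[0,1,-3,0,0.4],[0,0.4,-1.4,0,0.4]])

```text
time: 8.3
eef_pos: [0.5308, -0.0018, 0.1857]
tcp_rot: [-0.507, -0.493, 0.509, -0.49]
contact_force: [0.0, -0.3, -2.1]
opening: 0.571
```

Call:
drive_tool(steps=[[1,0,0,0,0.4],[2,0,0,0,0.4],[1,0,0,0,0.4],[0.5,0,0,0,0.4],[0,0,0,0,0.4],[0,0,0,0,0.4],[0,0,0,0,0.4],[0,0,0,0,0.4]])

```text
time: 9.1
eef_pos: [0.5323, -0.0048, 0.1442]
tcp_rot: [0.509, 0.49, -0.509, 0.491]
contact_force: [-0.1, -0.5, -2.4]
opening: 0.569
```

```bash
python3 - <<'E'
from h import *
from plant import readout
s=readout.get_state(); p=s["eef_pos"]; M=R.from_quat(s["tcp_rot"]).as_matrix(); print(p,M.round(3),s["contact_force"],s["opening"])
c=p-M[:,0]*.024
print(proj("scene",[c,c+M[:,2]*.03,c-M[:,2]*.03,c+M[:,1]*.025,p+M[:,1]*.03]).round(1))
two("chute1",(235,200,62,72),(268,140,66,72),8,[c+M[:,2]*.03,c-M[:,2]*.03]+[x for q in([.6018,.0513,-.0472],[.6072,.0578,-.0268]) for x in place(q,[[-.145,-.023,.075],[-.145,-.097,.075],[-.006,-.019,.121],[-.006,-.101,.121]])])
E
```

```text
[ 0.53230194 -0.00478077  0.14420088] [[ 0.002  0.999 -0.036]
 [-0.    -0.036 -0.999]
 [-1.     0.002  0.   ]] [-0.09384975 -0.5347372  -2.37142588] 0.5689912030108698
[[292.8 179.6]
 [283.3 178.3]
 [302.3 180.9]
 [291.5 185.6]
 [291.1 191.8]]
```

View pics/chute1.png

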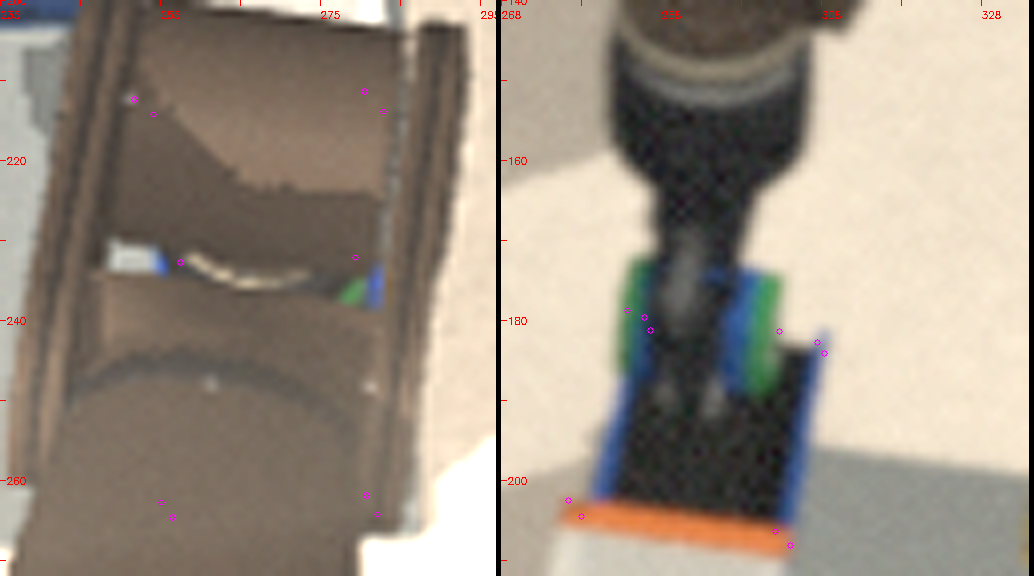

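Call:
drive_tool(steps=[[1,0.1,0,0,0.4],[1.5,0.1,0,0,0.4],[1.5,0.1,0,0,0.4],[1.5,0,0,0,0.4],[1,0,0,0,0.4],[0.5,0,0,0,0.4],[0,0,0,0,0.4],[0,0,0,0,0.4],[0,0,0,0,0.4]])

```text
time: 10.1
eef_pos: [0.5355, -0.0048, 0.0742]
tcp_rot: [0.509, 0.49, -0.509, 0.491]
contact_force: [0.1, 0.5, -1.2]
opening: 0.57
```

Call:
drive_tool(steps=[[0.1,0,0,0,0.4],[0.1,0,0,0,0.4],[0.1,0,0,0,0.4],[0.1,0,0,0,0.4],[0,0,0,0,0.4],[0,0,0,0,0.4]])

```text
time: 10.7
eef_pos: [0.5347, -0.0047, 0.0692]
tcp_rot: [-0.509, -0.491, 0.509, -0.491]
contact_force: [-0.2, -0.3, -1.6]
opening: 0.573
```

Call:
drive_tool(steps=[[0.1,0,0,0,0.4],[0.1,0,0,0,0.4],[0,0,0,0,0.4],[0,0,0,0,0.4]])

```text
time: 11.1
eef_pos: [0.5352, -0.0047, 0.0682]
tcp_rot: [0.509, 0.491, -0.509, 0.491]
contact_force: [-2.3, 0.6, 6.1]
opening: 0.573
```

Call:
drive_tool(steps=[[-0.1,0,0,0,0.5],[0,0,0,0,0.6],[0,0,0,0,0.62],[0,0,0,0,0.64],[0,0,0,0,0.66],[0,0,0,0,0.68],[0,0,0,0,0.7],[0,0,0,0,0.7],[0,0,0,0,0.7]], force=20)

```text
time: 12.0
eef_pos: [0.5348, -0.0047, 0.0683]
tcp_rot: [-0.509, -0.491, 0.509, -0.491]
contact_force: [0.6, 0.2, -0.1]
opening: 0.696
```

Call:
drive_tool(steps=[[0,0.1,0,0,0.7],[0,0.1,0,0,0.7],[0,0.1,0,0,0.7],[0,0.1,0,0,0.7],[0,0,0,0,0.7],[0,0,0,0,0.7],[0,0,0,0,0.7]])

```text
time: 12.7
eef_pos: [0.5378, -0.0047, 0.0681]
tcp_rot: [-0.508, -0.492, 0.51, -0.49]
contact_force: [-5.4, -0.3, 3.2]
opening: 0.699
```

Call:
drive_tool(steps=[[0,-0.2,0,0,0.7],[0,-0.2,0,0,0.7],[0,0,0,0,0.7],[0,0,0,0,0.7],[0,0,0,0,0.7]])

```text
time: 13.2
eef_pos: [0.5352, -0.0047, 0.0685]
tcp_rot: [0.509, 0.491, -0.509, 0.491]
contact_force: [1.2, -0.1, 1.2]
opening: 0.703
```

```bash
python3 - <<'E'
from h import *
from plant import readout
s=readout.get_state(); print(s["eef_pos"],s["contact_force"])
two("chute2",(235,200,10,10),(268,150,76,66),9)
E
```

```text
[ 0.53516278 -0.00473133  0.06851792] [ 1.17405855 -0.06854294  1.15931585]
```

View pics/chute2.png

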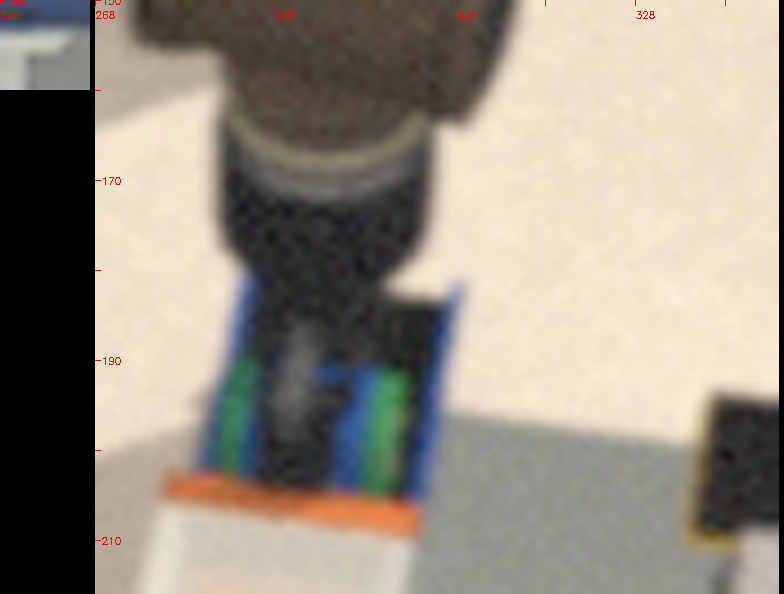

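Call:
drive_tool(steps=[[-0.4,0,0,0,0.7],[-0.4,0,0,0,0.7],[-0.4,0,0,0,0.7],[-0.4,0,0,0,0.7],[-0.4,0,0,0,0.7],[-0.4,0,0,0,0.7],[-0.4,0,0,0,0.7],[-0.4,0,0,0,0.7],[-0.4,0,0,0,0.7],[-0.4,0,0,0,0.7]])

```text
time: 14.3
eef_pos: [0.5347, -0.0046, 0.1086]
tcp_rot: [-0.509, -0.491, 0.509, -0.491]
contact_force: [0.4, 0.1, 0.2]
opening: 0.697
```

Call:
drive_tool(steps=[[-1,0,0,0,0.7],[-2,0,0,0,0.7],[-3,0,0,0,0.7],[-2,0,0,0,0.7],[0,0,-1,0,0.5],[0,0.3,-3,0,0.3],[0,0.3,-4,0,0],[0,0.2,-4,0,0],[0,0,-3,0,0],[0,0,-1,0,0]])

```text
time: 15.3
eef_pos: [0.5473, 0.158, 0.1869]
tcp_rot: [-0.508, -0.492, 0.509, -0.491]
contact_force: [0.5, -0.7, -0.6]
opening: -0.0
```

```bash
python3 - <<'E'
from h import *
from plant import readout
s=readout.get_state(); p=s["eef_pos"]; print(p,s["contact_force"],s["opening"])
two("pad1",(195,200,95,72),(275,140,90,78),4,[p,[p[0],p[1],.113]])
E
```

```text
[0.54734084 0.15797896 0.18690149] [ 0.51426384 -0.71596455 -0.63228161] -0.00020393819964634728
```

View pics/pad1.png

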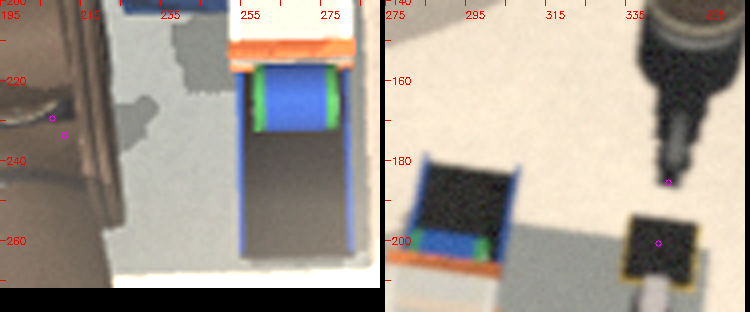

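The roller lies against the lid, and the fingers are above the pad, about 4 mm short of its centre in x. I'll correct that and come down.

Call:
drive_tool(steps=[[1,0.2,0,0,0],[2,0.2,0,0,0],[1.5,0,0,0,0],[1,0,0,0,0],[0.5,0,0,0,0],[0.2,0,0,0,0],[0,0,0,0,0],[0,0,0,0,0],[0,0,0,0,0]], force=60)

```text
time: 16.3
eef_pos: [0.553, 0.1549, 0.1272]
tcp_rot: [0.509, 0.491, -0.508, 0.491]
contact_force: [-0.0, -0.4, -0.7]
opening: 0.001
```

Call:
drive_tool(steps=[[0.1,0,0,0,0],[0.1,0,0,0,0],[0.1,0,0,0,0],[0.1,0,0,0,0],[0.1,0,0,0,0],[0,0,0,0,0],[0,0,0,0,0]])

```text
time: 17.0
eef_pos: [0.5525, 0.1548, 0.1212]
tcp_rot: [-0.509, -0.491, 0.509, -0.491]
contact_force: [0.6, -0.4, -0.2]
opening: -0.003
```

Call:
drive_tool(steps=[[0.1,0,-0.2,0,0],[0.1,0,-0.1,0,0],[0.1,0,0,0,0],[0.1,0,0,0,0],[0.1,0,0,0,0],[0.1,0,0,0,0],[0.1,0,0,0,0],[0.1,0,0,0,0],[0,0,0,0,0]])

```text
time: 17.9
eef_pos: [0.5527, 0.1578, 0.1138]
tcp_rot: [-0.509, -0.491, 0.509, -0.491]
contact_force: [-0.3, -0.2, 2.3]
opening: 0.0
```

Call:
drive_tool(steps=[[0.1,0,0,0,0],[0.2,0,0,0,0],[0.2,0,0,0,0],[0.2,0,0,0,0],[0.2,0,0,0,0],[0.2,0,0,0,0],[0.2,0,0,0,0],[0.2,0,0,0,0],[0.2,0,0,0,0],[0.2,0,0,0,0]])

```text
time: 18.9
eef_pos: [0.552, 0.158, 0.0949]
tcp_rot: [-0.508, -0.491, 0.509, -0.49]
contact_force: [-3.7, -0.3, 5.5]
opening: 0.002
```

Call:
drive_tool(steps=[[0.2,0,0,0,0],[0.2,0,0,0,0]])

```text
time: 19.1
eef_pos: [0.5519, 0.158, 0.0908]
tcp_rot: [-0.508, -0.492, 0.509, -0.49]
contact_force: [-4.6, 0.3, 5.7]
opening: -0.001
```

Call:
drive_tool(steps=[[0.15,-0.1,0,0,0],[0.15,0,0,0,0]])

```text
time: 19.3
eef_pos: [0.5518, 0.158, 0.0884]
tcp_rot: [0.509, 0.491, -0.509, 0.491]
contact_force: [-2.9, 0.4, 6.1]
opening: 0.003
```

Call:
drive_tool(steps=[[0.15,0,0,0,0],[0.1,0,0,0,0]])

```text
time: 19.5
eef_pos: [0.5518, 0.158, 0.0858]
tcp_rot: [0.509, 0.491, -0.509, 0.491]
contact_force: [-2.2, 0.2, 6.1]
opening: 0.0
```

Call:
drive_tool(steps=[[0.15,0,0,0,0],[0.15,0,0,0,0]])

```text
time: 19.7
eef_pos: [0.5518, 0.158, 0.0829]
tcp_rot: [0.509, 0.491, -0.509, 0.491]
contact_force: [-3.3, -0.5, 5.9]
opening: 0.001
```

Call:
drive_tool(steps=[[0.15,0,0,0,0],[0.15,0,0,0,0]])

```text
time: 19.9
eef_pos: [0.5519, 0.158, 0.0799]
tcp_rot: [0.509, 0.491, -0.509, 0.491]
contact_force: [-2.3, -1.0, 6.3]
opening: 0.001
```

Call:
drive_tool(steps=[[0.15,0,0,0,0],[0.15,0,0,0,0]])

```text
time: 20.1
eef_pos: [0.552, 0.158, 0.077]
tcp_rot: [0.509, 0.491, -0.509, 0.491]
contact_force: [-2.7, -0.5, 6.0]
opening: 0.001
```

Call:
drive_tool(steps=[[0.15,0,0,0,0],[0.15,0,0,0,0]])

```text
time: 20.3
eef_pos: [0.5523, 0.158, 0.0744]
tcp_rot: [0.509, 0.491, -0.509, 0.491]
contact_force: [-2.7, -0.5, 10.4]
opening: -0.003
```

Call:
drive_tool(steps=[[0.05,0,0,0,0],[0,0,0,0,0]])

```text
time: 20.5
eef_pos: [0.5523, 0.158, 0.0744]
tcp_rot: [0.509, 0.491, -0.509, 0.491]
contact_force: [-4.7, 0.5, 8.9]
opening: -0.002
```

Call:
drive_tool(steps=[[0.1,0,0,0,0],[0.05,0,0,0,0]])

```text
time: 20.7
eef_pos: [0.5524, 0.158, 0.0735]
tcp_rot: [0.509, 0.491, -0.509, 0.491]
contact_force: [-4.8, -1.6, 13.3]
opening: -0.001
```

Call:
drive_tool(steps=[[0.08,0,0,0,0],[0,0,0,0,0],[0,0,0,0,0]])

```text
time: 21.0
eef_pos: [0.5525, 0.158, 0.0731]
tcp_rot: [0.509, 0.491, -0.509, 0.491]
contact_force: [-5.5, -0.8, 14.5]
opening: -0.009
```

Call:
drive_tool(steps=[[0.05,0,0,0,0],[0,0,0,0,0],[0,0,0,0,0],[0,0,0,0,0],[0,0,0,0,0]])

```text
time: 21.5
eef_pos: [0.5525, 0.158, 0.0728]
tcp_rot: [0.509, 0.491, -0.509, 0.491]
contact_force: [-7.2, -1.5, 15.9]
opening: -0.005
```

Call:
drive_tool(steps=[[0,0,0,0,0],[0,0,0,0,0],[0,0,0,0,0],[0,0,0,0,0],[0,0,0,0,0],[0,0,0,0,0],[0,0,0,0,0],[0,0,0,0,0]])

```text
time: 22.3
eef_pos: [0.5525, 0.158, 0.0729]
tcp_rot: [0.509, 0.491, -0.509, 0.491]
contact_force: [-7.2, -1.1, 15.5]
opening: 0.003
```

```bash
python3 - <<'E'
from h import *
from plant import readout
s=readout.get_state(); print(s["eef_pos"],s["contact_force"],s["time"])
two("held",(195,145,100,128),(255,170,95,115),4)
E
```

```text
[0.55254457 0.15801792 0.07289687] [-7.1570026  -1.0633249  15.47089302] 22.3
```

View pics/held.png

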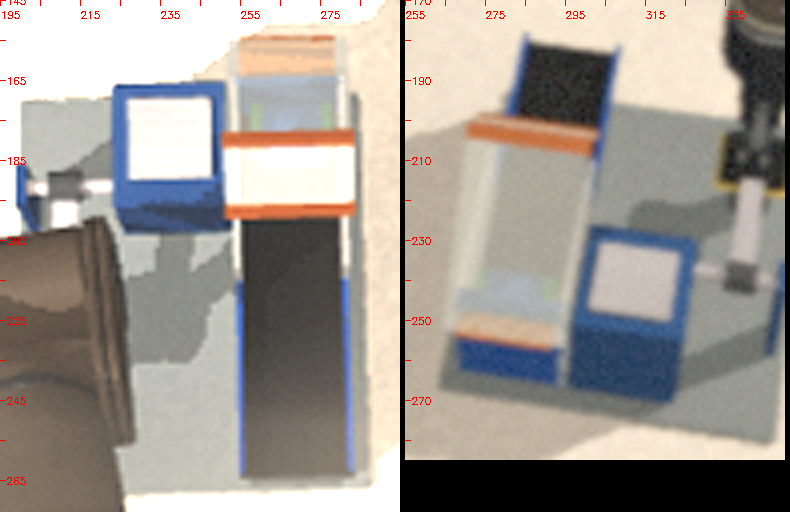

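The lid is up, and the roller is inside at the back of the box: its green edges show at about (256–275, 175) in the top view. The pad has been held at about 16 N for over a second. Now I'll ease it up.

Call:
drive_tool(steps=[[-0.1,0,0,0,0],[-0.2,0,0,0,0],[-0.2,0,0,0,0],[-0.2,0,0,0,0],[-0.2,0,0,0,0],[-0.2,0,0,0,0],[-0.2,0,0,0,0],[-0.2,0,0,0,0],[-0.2,0,0,0,0],[-0.2,0,0,0,0]])

```text
time: 23.4
eef_pos: [0.5519, 0.158, 0.0897]
tcp_rot: [0.509, 0.491, -0.509, 0.491]
contact_force: [-2.9, 0.1, 6.6]
opening: -0.002
```

Call:
drive_tool(steps=[[-0.2,0,0,0,0],[-0.2,0,0,0,0],[-0.2,0,0,0,0],[-0.2,0,0,0,0],[-0.2,0,0,0,0],[-0.2,0,0,0,0],[-0.2,0,0,0,0],[-0.2,0,0,0,0],[-0.2,0,0,0,0],[-0.15,0,0,0,0]])

```text
time: 24.4
eef_pos: [0.554, 0.1579, 0.11]
tcp_rot: [0.511, 0.489, -0.507, 0.492]
contact_force: [2.9, 0.5, 4.8]
opening: 0.002
```

Call:
drive_tool(steps=[[-0.1,0,0,0,0],[-0.1,0,0,0,0],[-0.1,0,0,0,0],[-0.1,0,0,0,0],[-0.1,0,0,0,0],[-0.1,0,0,0,0],[-0.1,0,0,0,0],[-0.1,0,0,0,0],[-0.1,0,0,0,0],[-0.1,0,0,0,0]])

```text
time: 25.4
eef_pos: [0.5499, 0.1578, 0.1166]
tcp_rot: [-0.508, -0.492, 0.51, -0.49]
contact_force: [0.3, 0.3, 0.1]
opening: 0.002
```

Call:
drive_tool(steps=[[-0.5,0,0,0,0],[-1,0,0,0,0],[-3,0,0,0,0],[-4,0,0,0,0],[-3,0,-2,0,0],[0,0,-4,0,0],[0,0,-4,0,0],[0,0,-2,0,0],[0,0,0,0,0],[0,0,0,0,0]])

```text
time: 26.4
eef_pos: [0.5558, 0.2778, 0.2335]
tcp_rot: [-0.509, -0.491, 0.509, -0.491]
contact_force: [0.2, -0.9, -0.4]
opening: -0.001
```

```bash
python3 - <<'E'
from h import *
two("end",(195,145,100,128),(255,170,95,115),4)
E
```

```text
(no output)
```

View pics/end.png

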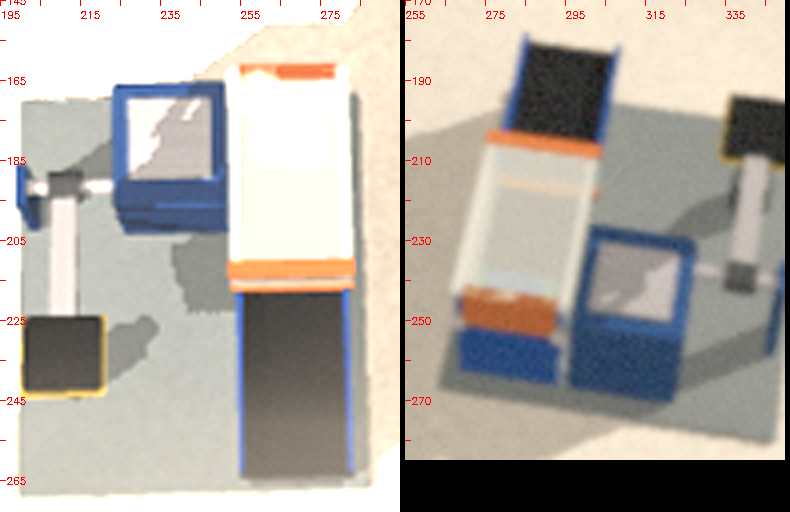

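The lid is shut, with its flap at about (265, 214) in the top view. The chute is empty, the pedal is back at rest, and the arm is clear.

```bash
python3 -c "
from plant import sign_off; print(sign_off())"
```

```text
the job is handed in; nothing more can be done
None
```

The roller is in the keep box with the lid shut, and I handed the job in at about 26.5 s of the 72 s allowed. The sign-off gave no verdict.

- **Roller:** I gripped it in the cradle, set it on the chute with about 8 N of contact, and let it follow the slowly rising finger down to the lid. A picture showed it resting against the lid.
- **Pedal down:** It met its end stop about 39 mm down. The whole press took about 2.5 s. I then held it for about 1.5 s at a measured 13–16 N. A picture during the hold showed the lid up and the roller at the back of the box.
- **Pedal up:** I eased it back over about 2.5 s. The last picture shows the lid shut, the chute empty, the pedal at rest and the arm clear.

These points were off or not confirmed:

- **Camera mismatch:** The two cameras disagreed by about 5 mm on the unit's pose. I used a compromise, checked against the fingers as seen in the scene camera.
- **Finger contact:** While the gripper was open around the roller, moving it 4 mm toward the lid gave a push of about 5 N, probably the finger touching the lid flap. I backed off at once.
- **Sideways drag:** The pad dragged the fingers sideways by up to about 7 N during the hold. They slipped about 4 mm near the end of the upstroke, at about the pedal's rest height.
- **Not checked:** I had no direct reading of the count switch, the lid speed or the roller's knock on the lid. I did not look at the tape rolls and jar again afterwards, but the arm only passed well above their heights.

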